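Make up two specimen kits at the microscope bench

TASK

Make up two kits from the stock standing on the bench: in the blue tray the microscope lens, the red specimen mount and the brass weight; in the yellow tray the amber jar and the green specimen mount. Set each part down gently (do not drop it), upright, flat on the floor of a compartment of its own. Leave the black mount, the green jar and the steel weight where they stand.

Things in the scene. Friction and masses are not known exactly. Their poses are not given: they have to be found in the camera images.
- blue_tray: kit tray, blue plastic, fixed to the bench, 196 mm long (its x axis) by 68 mm wide (its y axis), 14 mm high. Origin: centre of its underside, on the bench; z up. Floor 4 mm thick, rim and two cross walls 4 mm thick and 10 mm high above the floor: three square compartments of 60 x 60 mm in a row along x, centred at x = -64, 0 and +64 mm, y = 0. The two trays lie left and right of the stock, either one on either side, each turned by up to 15 degrees from the world x axis.
- yellow_tray: kit tray, yellow plastic, fixed to the bench, 196 mm long (its x axis) by 68 mm wide (its y axis), 14 mm high. Origin: centre of its underside, on the bench; z up. Floor 4 mm thick, rim and two cross walls 4 mm thick and 10 mm high above the floor: three square compartments of 60 x 60 mm in a row along x, centred at x = -64, 0 and +64 mm, y = 0. The two trays lie left and right of the stock, either one on either side, each turned by up to 15 degrees from the world x axis.
- lens: microscope objective lens standing on its end: black barrel 34 mm diameter and 30 mm high, above it a white barrel 32 mm diameter up to 48 mm, with a 21 mm dark violet glass disc in the middle of the white top face; about 120 g. Origin: centre of its underside; z up its axis. Goes in the blue tray.
- red_mount: cylindrical specimen mount of red resin standing on the bench, 32 mm diameter, 30 mm high, with a 13 mm square of bright steel in its top face. Origin: centre of its underside; z up its axis. Goes in the blue tray. About 40 g. All eight stock parts stand upright among one another, in the middle of the bench, at least 70 mm apart centre to centre; which stands where changes.
- brass_weight: calibration weight of yellow brass, standing on the bench: body 34 mm diameter and 26 mm high, neck 14 mm diameter, on top a knob 22 mm diameter from 34 to 48 mm height (48 mm overall). Lift it by the knob: fingertips lower than 22 mm below its top would meet the body's shoulder. Origin: centre of its underside; z up its axis. About 200 g. Goes in the blue tray.
- amber_jar: closed round sample jar, amber-brown with a white cap, 36 mm diameter, 50 mm high (cap: top 14 mm, same diameter). Origin: centre of its underside; z up its axis. About 70 g. Goes in the yellow tray.
- green_mount: cylindrical specimen mount of green resin standing on the bench, 32 mm diameter, 30 mm high, with a 13 mm square of bright steel in its top face. Origin: centre of its underside; z up its axis. About 40 g. Goes in the yellow tray.
- black_mount: cylindrical specimen mount of black resin standing on the bench, 32 mm diameter, 30 mm high, with a 13 mm square of bright steel in its top face. Origin: centre of its underside; z up its axis. Not wanted: leave it where it is.
- green_jar: closed round sample jar, green with a blue cap, 36 mm diameter, 50 mm high (cap: top 14 mm, same diameter). Origin: centre of its underside; z up its axis. Not wanted: leave it where it is.
- steel_weight: calibration weight of dark grey steel, standing on the bench: body 34 mm diameter and 26 mm high, neck 14 mm diameter, on top a knob 22 mm diameter from 34 to 48 mm height (48 mm overall). Lift it by the knob: fingertips lower than 22 mm below its top would meet the body's shoulder. Origin: centre of its underside; z up its axis. Not wanted: leave it where it is.
Mind the look-alikes: they are no part of the job. Leave any pink look-alike of the amber_jar alone. What is shaped like the brass_weight but pink is not meant.

How it is judged (in metres and radians):
At the end, for the whole second after the job is handed in: Lens, red mount, brass weight in the blue tray, amber jar and green mount in the yellow: each standing in a compartment (within 92 mm of tray centre along, 20 mm across; underside below 7 mm; upright to 0.12 rad), at rest. Black mount, green jar, steel weight within 20 mm of their starts (x of lens in the frame of blue_tray between -0.092 and 0.092 m and y of lens in the frame of blue_tray between -0.02 and 0.02 m and z of lens in the frame of blue_tray between 0.001 and 0.007 m and angle between each of lens, red_mount, brass_weight, amber_jar, green_mount's own z axis and vertical below 0.12 rad and linear speed of each of lens, red_mount, brass_weight, amber_jar, green_mount below 0.02 m/s and angular speed of each of lens, red_mount, brass_weight, amber_jar, green_mount below 0.3 rad/s and x of red_mount in the frame of blue_tray between -0.092 and 0.092 m and y of red_mount in the frame of blue_tray between -0.02 and 0.02 m and z of red_mount in the frame of blue_tray between 0.001 and 0.007 m and x of brass_weight in the frame of blue_tray between -0.092 and 0.092 m and y of brass_weight in the frame of blue_tray between -0.02 and 0.02 m and z of brass_weight in the frame of blue_tray between 0.001 and 0.007 m and x of amber_jar in the frame of yellow_tray between -0.092 and 0.092 m and y of amber_jar in the frame of yellow_tray between -0.02 and 0.02 m and z of amber_jar in the frame of yellow_tray between 0.001 and 0.007 m and x of green_mount in the frame of yellow_tray between -0.092 and 0.092 m and y of green_mount in the frame of yellow_tray between -0.02 and 0.02 m and z of green_mount in the frame of yellow_tray between 0.001 and 0.007 m and distance of each of black_mount, green_jar, steel_weight from where it was at the start of the episode below 0.02 m); the robot touches nothing.
It fails at once if the black mount, the green jar or the steel weight is shifted by more than 20 mm (distance of any of black_mount, green_jar, steel_weight from where it was at the start of the episode above 0.02 m).
It fails at once if a part is dropped or thrown (faster than 0.7 m/s with no finger on it, about 25 mm of free fall) ((linear speed of lens above 0.7 m/s and contact force between lens and the fingers below 0.02 N) or (linear speed of red_mount above 0.7 m/s and contact force between red_mount and the fingers below 0.02 N) or (linear speed of brass_weight above 0.7 m/s and contact force between brass_weight and the fingers below 0.02 N) or (linear speed of amber_jar above 0.7 m/s and contact force between amber_jar and the fingers below 0.02 N) or (linear speed of green_mount above 0.7 m/s and contact force between green_mount and the fingers below 0.02 N)).
It also fails if it takes over 125 s, if anything falls off the work surface, if the arm or the gripper's body presses on something with over 40 N, if the wrist force passes 120 N, or if a joint passes its speed limit or range.

ROBOT

A 7-joint arm with a two-finger parallel gripper is mounted at the origin on the work surface. World frame = base frame: x ahead of the robot, y to its left, z up, the work surface at z = 0. Lengths are in mm, angles in rad, forces in N, time in s.
With the tool pointing down it reaches from about 425 to 875 mm from the base axis. Payload 8.4 kg.
Tool frame: the origin (TCP) lies where the fingers leave the gripper's body, on its centre line; the fingertips stand 70 mm ahead of it and the grasp point (between the pads) lies 51 mm ahead of it (manip.pinch_z is the z of the grasp point in the tool frame, in mm); z points along the fingers, x is the direction in which the jaws open and shut, and the axes are right-handed (so a half turn about z gives the same grasp; the last joint's range is limited). The gripper opens to 87 mm and grips with 3 to 60 N. Pads are 19 mm wide; open, the fingers measure 117 mm over their backs; the gripper's body (75 mm by 190 mm) begins 51 mm behind the grasp point.
Start: joints at [-1.21, 0.333, 0.04, 1.465, -0.013, 1.343, -0.059], TCP at [288.448, 582.465, 292.246] pointing down, gripper open.
Joint ranges: [-2.58, 2.58], [-0.38, 2.09], [-1.3, 1.39], [0.25, 2.4], [-1.5, 4.64], [0.08, 2.09], [-2.65, 2.65]. Speed limits (rad/s): [2.22, 2.22, 2.79, 2.79, 3.14, 3.14, 3.14].

INTERFACE

Orientations are given as a unit quaternion [w, x, y, z].
In Python, from cell import sensors, optics, job_done, manip gives the robot as it stands. The module is installed in compiled form; this text tells all that it offers.
- The arm moves only by the tool jog_arm, never from a script. Its argument "rows" is a list of rows, each a list of 5 numbers: the finger opening in mm, from 0 to 87, then the shift along the tool's x, y, z in mm, then the turn about the tool's z in degrees. In form: [[claw, tx, ty, tz, roll], ...]. A call has 1 to 12 rows; each row is the pose to reach, as a shift and turn from the pose commanded when the call began, along the tool's axes at that moment; what a row does not reach only later rows make up. A row lasts 1/8 s, in which the tool goes at most 62.5 mm and 10.7 degrees, less where a joint would pass 70% of its speed; a pose out of reach is approached as far as the arm can. A call with a gripper value outside its range is refused whole. The fingers move at their own pace and stop on an object; "grip_force" is the grip in N (left out, the last holds). Time passes only in rows, so rows that repeat a pose let the fingers close. It gives the time, the measured TCP pose, the force and the opening at its end, in the units of the state.
- sensors.sense(): the state, without advancing time (a new reading comes with each control period).
- optics.read_camera(name): name is "scene" or "side" or "wrist"; returns (picture, depth): 384x512x3 uint8, red, green, blue; 384x512 float32, mm along the optical axis (not along the pixel's ray), 0 where there is no reading.
- optics.get_calibration(name): a dict with "fx", "fy", "cx", "cy" (pixels), "view" (4x4, takes a point from world to camera coordinates). Camera axes: x right, y up, looking along -z (the intrinsics and any distortion apply to the point x, -y, -z); pixel columns grow to the right and rows downward; lengths in mm; the calibration is good to about 2 mm. A picture is of the moment at which its call begins: read the wrist's pose just before it. get_calibration takes no time and is no camera call; for the wrist camera it gives the pose at the moment of the call.
- job_done(): hands the job in, once; it reports no verdict.
The state is a dict: "time_s": time; "joint_pos": joint angles; "joint_velocities": joint speeds; "joint_torque": joint torques, N m; "tool_pos": TCP position; "tool_rot": TCP orientation; "force": force on the tool from outside, world axes, zero at the start; "torque": the same for the moment, N m; "finger_gap": finger opening in mm.
Only numpy, scipy, OpenCV 4.12 (cv2) and the standard library are available. Lean on these libraries where they do the work, as an engineer would, in place of code of your own. Each camera call takes 0.05 s, during which the arm holds its last target.

## Working session

There is one attempt and no reset: what is moved stays moved. The work goes in short steps, Python scripts to look and compute and a tool call to move; the robot and the scene stay as the last step left them, time stands still between calls to the robot, and variables do not carry over. Pictures are saved under pics/ and viewed, and the job is handed in when it is done.

Besides the shell and the picture viewer there is one more tool, called after "Emit:" as name(argument=value, ...), one argument or row to a line, values as JSON. jog_arm: Moves the arm, as the interface text tells. Its arguments: {"type":"object","properties":{"rows":{"type":"array"},"grip_force":{"type":"number"}},"required":["rows"]}

```bash
mkdir -p pics; python3 - <<'E'
from cell import sensors, optics, manip
import cv2,numpy as np
s=sensors.sense(); print({k:np.round(v,3) for k,v in s.items()}, manip.pinch_z)
for n in ["scene","side","wrist"]:
    c=optics.get_calibration(n); p,d=optics.read_camera(n)
    np.savez(f"{n}0.npz",p=p,d=d,view=c["view"],k=[c["fx"],c["fy"],c["cx"],c["cy"]])
    print(n,{k:np.round(v,2).tolist() for k,v in c.items()}, d.min(),d.max())
    cv2.imwrite(f"pics/{n}0.png",p[:,:,::-1])
E
```

```text
{'time_s': np.float64(0.0), 'joint_pos': array([-1.21 ,  0.334,  0.04 ,  1.466, -0.013,  1.343, -0.058]), 'joint_velocities': array([-0.001,  0.   ,  0.001, -0.001,  0.   , -0.001,  0.001]), 'joint_torque': array([-1.0000e-03, -6.5635e+01,  1.3350e+00, -4.0381e+01, -6.0000e-02,
        4.4000e-02,  0.0000e+00]), 'tool_pos': array([288.305, 582.166, 291.353]), 'tool_rot': array([ 0.   ,  0.85 ,  0.527, -0.001]), 'force': array([ 0.281, -0.632,  0.535]), 'torque': array([-0.022,  0.051, -0.01 ]), 'finger_gap': np.float64(87.55)} 51.0
scene {'fx': 347.88, 'fy': 347.88, 'cx': 256.3, 'cy': 192.55, 'view': [[-0.59, 0.8, 0.01, 319.12], [-0.63, -0.48, 0.61, 347.22], [0.5, 0.36, 0.79, -1292.9], [0.0, 0.0, 0.0, 1.0]]} 0.0 2540.159
side {'fx': 402.12, 'fy': 402.12, 'cx': 260.69, 'cy': 194.26, 'view': [[-0.95, -0.32, 0.01, 542.15], [0.23, -0.67, 0.7, -156.78], [-0.22, 0.67, 0.71, -767.55], [0.0, 0.0, 0.0, 1.0]]} 0.0 2988.1838
wrist {'fx': 298.22, 'fy': 298.22, 'cx': 261.96, 'cy': 190.9, 'view': [[0.44, 0.9, -0.0, -648.7], [-0.86, 0.42, -0.29, 36.17], [-0.26, 0.13, 0.96, -392.38], [0.0, 0.0, 0.0, 1.0]]} 0.0 472.8162
```

View pics/scene0.png

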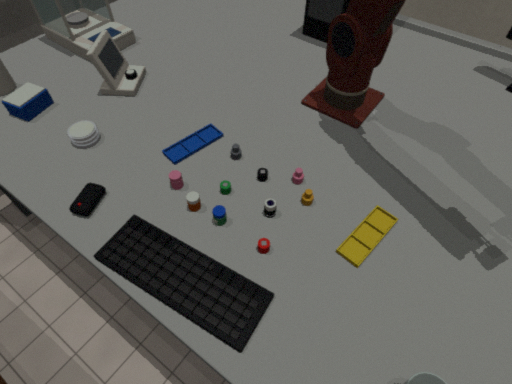

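View pics/side0.png

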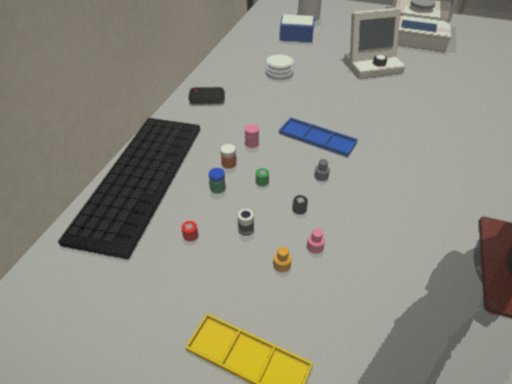

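View pics/wrist0.png

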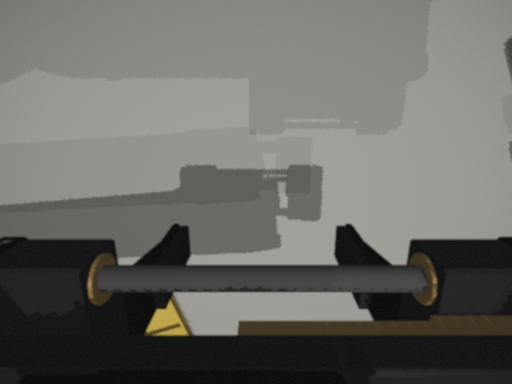

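Both fixed cameras show it. In scene: red mount (264,245), lens (269,207), brass (308,197), pink weight (298,176), black mount (262,174), green mount (226,187), amber jar (193,201), pink jar (176,180), green jar (219,215), steel weight (236,152), blue tray (193,143), yellow tray (368,236). Now I'll measure positions.

```bash
cat > h.py <<'E'
import numpy as np,cv2
def world(p,d,view,k):
    fx,fy,cx,cy=k; v,u=np.indices(d.shape)
    X=(u-cx)/fx*d; Y=-(v-cy)/fy*d; Z=-d
    P=np.stack([X,Y,Z,np.ones_like(d)],-1)@np.linalg.inv(view).T
    return P[...,:3]
def load(n):
    f=np.load(n); return f['p'],f['d'],f['view'],f['k']
def proj(pts,view,k):
    q=np.c_[pts,np.ones(len(pts))]@view.T
    return np.c_[k[2]+k[0]*q[:,0]/-q[:,2],k[3]-k[1]*q[:,1]/-q[:,2]]
E
python3 - <<'E'
from h import *
for n in ["scene","side"]:
    p,d,view,k=load(n+"0.npz"); W=world(p,d,view,k)
    bench=(d>0)&(W[...,0]>300)&(W[...,0]<900)&(abs(W[...,1])<500)
    z=W[...,2][bench]; b=np.median(z); print(n,"bench z",b,np.percentile(z,[5,25,75,95]))
    m=(bench&(W[...,2]-b>12)&(W[...,2]<80)).astype(np.uint8)
    nl,lab,st,c=cv2.connectedComponentsWithStats(m)
    for i in range(1,nl):
        if st[i,4]<25: continue
        q=W[lab==i]; zt=np.percentile(q[:,2],95)
        t=q[q[:,2]>zt-5]; col=p[lab==i].mean(0)
        print(np.round(c[i]),st[i,4],"top",np.round([(t[:,0].min()+t[:,0].max())/2,(t[:,1].min()+t[:,1].max())/2,zt],1),np.round(np.ptp(t[:,:2],axis=0)),col.round())
    hsv=cv2.cvtColor(p,cv2.COLOR_RGB2HSV)
    for nm,lo,hi in [("blue",(105,150,60),(125,255,255)),("yellow",(22,150,90),(32,255,255))]:
        m=(cv2.inRange(hsv,lo,hi)>0)&bench
        m=m.astype(np.uint8); nl,lab,st,c=cv2.connectedComponentsWithStats(m)
        i=1+np.argmax(st[1:,4]); q=W[lab==i]
        r=cv2.minAreaRect(q[:,:2].astype(np.float32)); print(nm,st[i,4],r,np.percentile(q[:,2],[5,50,95]))
E
```

```text
scene bench z 0.2047041734610957 [-2.49024656 -0.95922152  1.88452276 24.13708515]
[200. 135.] 41 top [ 464.3 -271.2   16.7] [69. 73.] [ 36.  61. 103.]
[181. 142.] 25 top [ 532.4 -302.2   16.2] [38. 37.] [ 35.  58. 100.]
[236. 151.] 117 top [ 466.6 -133.8   48.1] [20. 21.] [54. 56. 57.]
[262. 173.] 99 top [488.5 -13.5  31.8] [31. 31.] [36. 37. 36.]
[298. 175.] 130 top [433.   77.2  49. ] [23. 18.] [109.  66.  77.]
[176. 178.] 200 top [ 663.5 -198.4   51. ] [33. 34.] [108.  66.  77.]
[225. 186.] 112 top [593.1 -70.2  32.1] [30. 30.] [42. 85. 51.]
[ 89. 198.] 645 top [ 853.1 -350.6   32.5] [93. 76.] [18. 17. 17.]
[308. 196.] 137 top [484.5 140.1  48.4] [21. 21.] [110.  83.  32.]
[193. 200.] 209 top [ 691.3 -103.2   51.5] [35. 35.] [107.  99.  88.]
[270. 207.] 172 top [580.2  78.1  49.2] [31. 31.] [68. 68. 68.]
[219. 214.] 223 top [682.7 -16.4  51.6] [35. 33.] [28. 53. 86.]
[367. 235.] 299 top [484.4 330.8  16.2] [203.  91.] [128. 116.  37.]
[198. 277.] 7450 top [838.8  15.3  25.4] [122. 426.] [24. 24. 24.]
[264. 244.] 140 top [681.4 130.6  32.6] [31. 30.] [117.  42.  39.]
blue 885 ((50
[... 1117 characters left out ...]
]
[300. 203.] 202 top [487.9 -15.2  32.3] [30. 34.] [80. 80. 77.]
[245. 220.] 323 top [579.4  76.6  50. ] [30. 33.] [113. 113. 109.]
[189. 229.] 237 top [681.6 128.6  32.2] [31. 32.] [161.  76.  72.]
[316. 240.] 291 top [432.   75.3  49.1] [20. 20.] [166. 107. 119.]
[282. 258.] 310 top [482.9 138.3  49.4] [21. 21.] [163. 125.  63.]
[244. 351.] 759 top [483.7 324.3  16.2] [201.  84.] [185. 164.  51.]
blue 548 ((475.3252258300781, -271.8347473144531), (70.57881164550781, 127.34986114501953), 79.8165283203125) [ 2.92348726  5.03111099 15.21438933]
yellow 4687 ((483.5938720703125, 329.5383605957031), (68.84597778320312, 194.3680419921875), 82.60164642333984) [ 2.81897147  4.92431577 14.85065669]
```

Emit:
jog_arm(
  rows=[
    [50,-40,50,0,10],
    [50,-80,95,0,20],
    [50,-120,145,0,30],
    [50,-160,190,0,40],
    [50,-200,240,0,50],
    [50,-240,290,0,60],
    [50,-280,335,0,63.6],
    [50,-310,372,0,63.6],
    [50,-310,372,0,63.6],
    [50,-310,372,0,63.6],
  ],
  grip_force=15,
)

```text
time_s: 1.4
tool_pos: [483.9, 140.2, 292.1]
tool_rot: [-0.0, 1.0, 0.001, -0.0]
force: [0.6, 0.5, 0.2]
finger_gap: 49.9
```

```bash
cat > look.py <<'E'
import sys
from cell import sensors, optics
from h import *
def look(tag):
    s=sensors.sense(); print(round(float(s['time_s']),2),np.round(s['tool_pos'],1),np.round(s['tool_rot'],3),np.round(s['force'],1),np.round(s['finger_gap'],1))
    c=optics.get_calibration("wrist"); p,d=optics.read_camera("wrist")
    k=[c["fx"],c["fy"],c["cx"],c["cy"]]; np.savez(f"w{tag}.npz",p=p,d=d,view=c["view"],k=k)
    cv2.imwrite(f"pics/w{tag}.png",p[:,:,::-1]); W=world(p,d,c["view"],k)
    m=((d>0)&(W[...,2]>10)&(W[...,2]<80)&(d>100)).astype(np.uint8)
    nl,lab,st,cc=cv2.connectedComponentsWithStats(m)
    for i in range(1,nl):
        if st[i,4]<150: continue
        q=W[lab==i]; zt=np.percentile(q[:,2],95); t=q[q[:,2]>zt-4]
        print(np.round(cc[i]),st[i,4],"top",np.round([(t[:,0].min()+t[:,0].max())/2,(t[:,1].min()+t[:,1].max())/2,zt],1),np.round(np.ptp(t[:,:2],axis=0)),p[lab==i].mean(0).round())
if __name__=="__main__": look(sys.argv[1])
E
python3 look.py 1
```

```text
1.4 [483.9 140.2 292.1] [-0.     1.     0.001 -0.   ] [0.6 0.5 0.2] 49.9
[265.  23.] 1267 top [482.  303.7  15.8] [199.  42.] [183. 163.  79.]
[499. 183.] 3160 top [792.7 117.6  23.7] [ 44. 206.] [29. 28. 30.]
[261. 168.] 619 top [482.5 138.4  49.3] [21. 22.] [135. 103.  58.]
[419. 176.] 708 top [680.7 128.4  31.7] [32. 31.] [161.  69.  66.]
[336. 217.] 819 top [578.6  76.1  49.6] [31. 31.] [86. 82. 82.]
[222. 215.] 581 top [431.4  74.7  49.2] [21. 20.] [121.  74.  84.]
```

```bash
python3 - <<'E'
import cv2
i=cv2.imread('pics/w1.png'); cv2.imwrite('pics/w1c.png',cv2.resize(i[110:270,180:460],None,fx=2.8,fy=2.8,interpolation=cv2.INTER_CUBIC))
E
```

```text
(no output)
```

View pics/w1c.png

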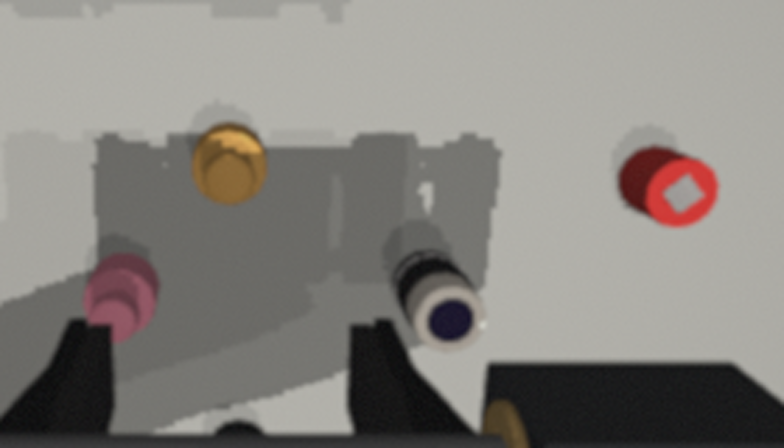

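Brass at (261,168) in the wrist picture is yellow; the pink decoy is at (222,215). Its neighbours stand well clear, so I'm grasping the brass knob.

Emit:
jog_arm(
  rows=[
    [50,-1,1.5,50,0],
    [50,-1,1.5,100,0],
    [50,-1,1.5,140,0],
    [50,-1,1.5,165,0],
    [50,-1,1.5,182,0],
    [50,-1,1.5,192,0],
    [50,-1,1.5,192,0],
    [15,-1,1.5,192,0],
    [15,-1,1.5,192,0],
    [15,-1,1.5,192,0],
    [15,-1,1.5,192,0],
    [15,-1,1.5,192,0],
  ],
  grip_force=25,
)

```text
time_s: 2.95
tool_pos: [483.3, 138.1, 100.5]
tool_rot: [-0.0, 1.0, 0.0, 0.0]
force: [0.1, 0.5, 3.9]
finger_gap: 21.1
```

Emit:
jog_arm(
  rows=[
    [15,0,0,-20,0],
    [15,0,0,-60,0],
    [15,0,0,-110,0],
    [15,0,0,-150,0],
    [15,-4,45,-160,0],
    [15,-9,100,-160,0],
    [15,-14,155,-160,0],
    [15,-19,210,-160,0],
    [15,-24,265,-160,0],
    [15,-29,320,-160,0],
    [15,-34,370,-160,0],
    [15,-37,400,-160,0],
  ],
)

```text
time_s: 4.45
tool_pos: [445.5, -264.6, 260.2]
tool_rot: [0.0, 1.0, -0.001, -0.0]
force: [-0.5, 0.3, -1.8]
finger_gap: 21.1
```

Emit:
jog_arm(
  rows=[
    [15,0,0,0,0],
    [15,0,0,0,0],
  ],
)

```text
time_s: 4.7
tool_pos: [446.6, -261.2, 259.9]
tool_rot: [-0.0, 1.0, 0.001, -0.0]
force: [0.2, 0.7, -1.7]
finger_gap: 20.9
```

```bash
python3 look.py 2
```

```text
4.7 [ 446.6 -261.2  259.9] [-0.     1.     0.001 -0.   ] [ 0.2  0.7 -1.7] 20.9
[498.  24.] 1015 top [ 675.6 -109.5   44.7] [10. 26.] [95. 72. 57.]
[281.  53.] 982 top [ 464.9 -135.7   49.4] [21. 21.] [137. 137. 139.]
[470. 119.] 1793 top [ 662.7 -200.3   51.5] [36. 35.] [179. 118. 136.]
[317. 184.] 1953 top [ 507.6 -279.4   15.6] [204. 103.] [ 52.  80. 134.]
```

View pics/w2.png

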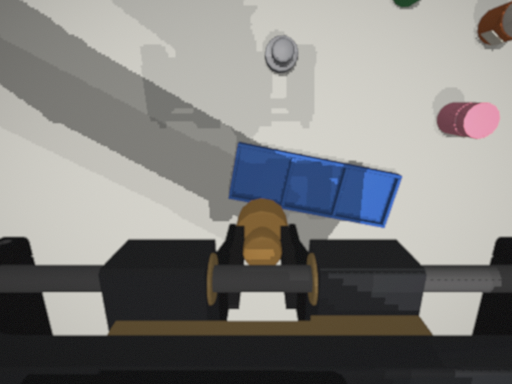

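Brass held upright at (262,230); the blue tray is visible from (232,145) to (398,225). I'll fit its pose from this picture.

```bash
cat > tray.py <<'E'
import sys
from h import *
def fit(f,lo,hi):
    p,d,view,k=load(f); W=world(p,d,view,k); hsv=cv2.cvtColor(p,cv2.COLOR_RGB2HSV)
    m=((cv2.inRange(hsv,lo,hi)>0)&(d>100)).astype(np.uint8)
    nl,lab,st,c=cv2.connectedComponentsWithStats(m); i=1+np.argmax(st[1:,4]); q=W[lab==i]
    r=cv2.minAreaRect(q[:,:2].astype(np.float32)); 
    q2=q[q[:,2]>10]; r2=cv2.minAreaRect(q2[:,:2].astype(np.float32))
    for r in (r,r2):
        (cx,cy),(w,h),a=r
        if h>w: a-=90
        a=(a+90)%180-90; u=np.array([np.cos(np.radians(a)),np.sin(np.radians(a))])
        print(f,np.round([cx,cy,w,h,a],1),[np.round(np.array([cx,cy])+t*u,1).tolist() for t in (-64,0,64)])
if sys.argv[2]=='b': fit(sys.argv[1],(105,150,40),(125,255,255))
else: fit(sys.argv[1],(22,140,60),(34,255,255))
E
python3 tray.py w2.npz b; python3 tray.py scene0.npz b;python3 tray.py scene0.npz y;python3 tray.py side0.npz y
```

```text
w2.npz [ 508.  -278.8   66.9  193.4  -11.1] [[445.2, -266.4], [508.0, -278.8], [570.8, -291.1]]
w2.npz [ 508.  -278.8   66.9  193.4  -11.1] [[445.2, -266.4], [508.0, -278.8], [570.8, -291.1]]
scene0.npz [ 508.7 -276.3   70.3  195.6  -11.3] [[445.9, -263.7], [508.7, -276.3], [571.4, -288.8]]
scene0.npz [ 510.  -276.    69.   193.1  -11.5] [[447.3, -263.3], [510.0, -276.0], [572.7, -288.7]]
scene0.npz [485.2 330.7  67.2 196.1  -7.2] [[421.7, 338.7], [485.2, 330.7], [548.7, 322.7]]
scene0.npz [485.3 330.6  67.2 195.8  -7.2] [[421.8, 338.6], [485.3, 330.6], [548.8, 322.6]]
side0.npz [483.9 329.3  69.1 195.3  -7.1] [[420.4, 337.2], [483.9, 329.3], [547.4, 321.3]]
side0.npz [483.9 329.3  69.1 195.3  -7.1] [[420.4, 337.2], [483.9, 329.3], [547.4, 321.3]]
```

Emit:
jog_arm(
  rows=[
    [15,0,4,50,0],
    [15,0,4,100,0],
    [15,0,4,130,0],
    [15,0,4,145,0],
    [15,0,4,150,0],
    [15,0,4,153,0],
    [15,0,4,154,0],
    [15,0,4,154,0],
    [15,0,4,154,0],
  ],
)

```text
time_s: 5.88
tool_pos: [446.8, -266.1, 106.7]
tool_rot: [0.0, 1.0, 0.0, 0.0]
force: [0.1, -0.2, -3.0]
finger_gap: 20.9
```

Emit:
jog_arm(
  rows=[
    [15,0,0,0.7,0],
    [15,0,0,1.2,0],
    [15,0,0,1.2,0],
  ],
)

```text
time_s: 6.25
tool_pos: [446.6, -266.0, 105.0]
tool_rot: [0.0, 1.0, 0.0, -0.0]
force: [-0.4, 0.4, -1.0]
finger_gap: 21.5
```

Emit:
jog_arm(
  rows=[
    [30,0,0,0,0],
    [40,0,0,0,0],
    [50,0,0,0,0],
    [50,0,0,0,0],
    [50,0,0,-20,0],
    [50,0,0,-60,0],
    [50,0,0,-110,0],
    [50,10,-20,-150,0],
    [50,25,-60,-160,0],
    [50,45,-110,-160,0],
    [50,60,-160,-160,0],
    [50,75,-200,-160,0],
  ],
)

```text
time_s: 7.75
tool_pos: [521.8, -64.1, 266.6]
tool_rot: [-0.0, 1.0, 0.001, 0.001]
force: [0.2, -0.2, -0.8]
finger_gap: 50.0
```

Emit:
jog_arm(
  rows=[
    [50,20,-50,0,0],
    [50,35,-95,0,0],
    [50,50,-130,0,0],
    [50,57,-143,0,0],
    [50,57,-143,0,0],
    [50,57,-143,0,0],
  ],
)

```text
time_s: 8.5
tool_pos: [578.0, 75.0, 265.5]
tool_rot: [0.0, 1.0, -0.001, 0.0]
force: [-0.8, -0.7, 0.6]
finger_gap: 49.9
```

```bash
python3 look.py 3; python3 - <<'E'
from h import *
from cell import optics
p,d=optics.read_camera("side"); cv2.imwrite('pics/s3.png',cv2.resize(p[90:280,170:400,::-1],None,fx=3,fy=3))
E
```

```text
8.5 [578.   75.  265.5] [ 0.     1.    -0.001  0.   ] [-0.8 -0.7  0.6] 49.9
[474. 141.] 16659 top [833.7  82.4  25.4] [103. 254.] [38. 37. 38.]
[355. 125.] 802 top [681.2 128.   31.8] [31. 31.] [185.  83.  80.]
[263. 173.] 865 top [579.   76.1  49.8] [30. 31.] [102.  99. 101.]
[135. 173.] 882 top [432.1  74.5  49.2] [21. 21.] [176. 114. 130.]
[186. 240.] 395 top [485.7 -13.6  31.8] [26. 28.] [42. 41. 41.]
[343. 242.] 574 top [673.4 -14.   51.1] [15. 27.] [41. 64. 82.]
```

View pics/s3.png

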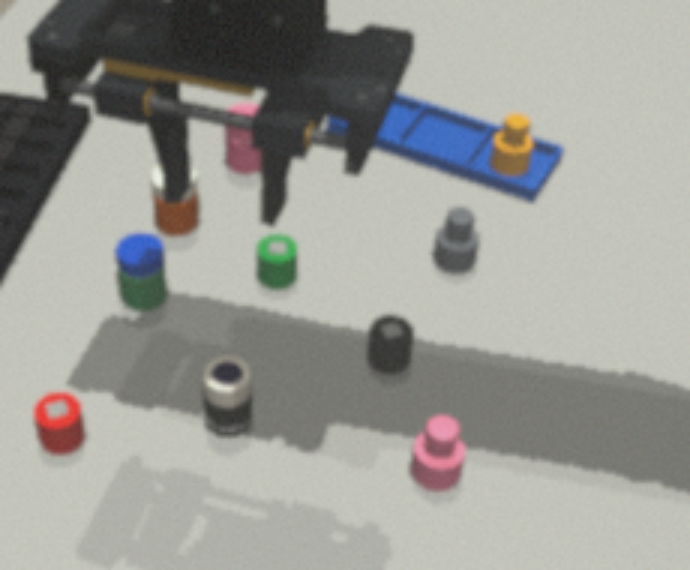

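View pics/w3.png

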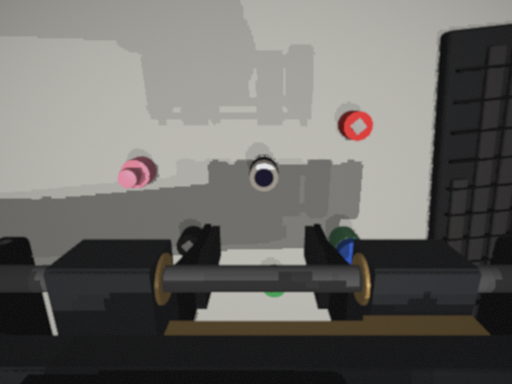

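Side view: brass stands upright in the blue tray's near compartment (crop 515,145). The lens, with white top and violet glass, is at wrist (263,173). I'm taking the lens.

Emit:
jog_arm(
  rows=[
    [50,1,-1,50,0],
    [50,1,-1,100,0],
    [50,1,-1,135,0],
    [50,1,-1,160,0],
    [50,1,-1,175,0],
    [50,1,-1,180,0],
    [50,1,-1,180,0],
    [25,1,-1,180,0],
    [25,1,-1,180,0],
    [25,1,-1,180,0],
    [25,1,-1,180,0],
  ],
)

```text
time_s: 9.98
tool_pos: [579.6, 78.3, 85.6]
tool_rot: [-0.0, 1.0, 0.0, 0.0]
force: [-1.7, 0.0, 5.6]
finger_gap: 33.5
```

Emit:
jog_arm(
  rows=[
    [25,0,0,-20,0],
    [25,0,0,-60,0],
    [25,0,0,-110,0],
    [25,-3,15,-150,0],
    [25,-13,65,-160,0],
    [25,-24,120,-160,0],
    [25,-35,175,-160,0],
    [25,-46,230,-160,0],
    [25,-57,285,-160,0],
    [25,-66,330,-160,0],
    [25,-71,355,-160,0],
    [25,-71,355,-160,0],
  ],
)

```text
time_s: 11.48
tool_pos: [507.3, -279.5, 246.0]
tool_rot: [0.0, 1.0, -0.002, 0.0]
force: [-0.2, 1.6, -2.4]
finger_gap: 33.4
```

Emit:
jog_arm(
  rows=[
    [25,0,0,30,0],
    [25,0,0,75,0],
    [25,0,0,110,0],
    [25,0,0,135,0],
    [25,0,0,148,0],
    [25,0,0,153,0],
    [25,0,0,153,0],
    [25,0,0,153,0],
  ],
)

```text
time_s: 12.48
tool_pos: [509.1, -277.1, 93.0]
tool_rot: [0.0, 1.0, 0.001, 0.001]
force: [-1.2, 0.7, -0.9]
finger_gap: 33.0
```

Emit:
jog_arm(
  rows=[
    [25,0,0,1,0],
    [25,0,0,2,0],
    [25,0,0,2.7,0],
    [25,0,0,2.7,0],
  ],
)

```text
time_s: 12.98
tool_pos: [508.7, -276.9, 89.6]
tool_rot: [-0.0, 1.0, 0.0, 0.0]
force: [-1.5, 1.0, 4.3]
finger_gap: 33.3
```

Contact felt; releasing and going to the red mount.

Emit:
jog_arm(
  rows=[
    [38,0,0,0,0],
    [44,0,0,0,0],
    [46,0,0,0,0],
    [46,0,0,-20,0],
    [46,0,0,-60,0],
    [46,0,0,-110,0],
    [46,10,-25,-150,0],
    [46,30,-70,-170,0],
    [46,50,-118,-170,0],
    [46,70,-165,-170,0],
    [46,90,-212,-170,0],
    [46,110,-258,-170,0],
  ],
)

```text
time_s: 14.48
tool_pos: [618.9, -17.5, 261.1]
tool_rot: [-0.0, 1.0, 0.0, 0.001]
force: [0.2, -1.4, -0.0]
finger_gap: 46.2
```

Emit:
jog_arm(
  rows=[
    [50,20,-50,0,0],
    [50,40,-95,0,0],
    [50,55,-130,0,0],
    [50,62,-146,0,0],
    [50,62,-146,0,0],
    [50,62,-146,0,0],
  ],
)

```text
time_s: 15.22
tool_pos: [680.1, 124.7, 260.0]
tool_rot: [0.0, 1.0, -0.001, 0.0]
force: [0.4, -0.9, -0.6]
finger_gap: 50.1
```

```bash
python3 look.py 4; python3 - <<'E'
from h import *
from cell import optics
p,d=optics.read_camera("side"); a=cv2.resize(p[90:280,170:400,::-1],None,fx=2,fy=2); b=cv2.imread('pics/w4.png')[60:320,100:420]
cv2.imwrite('pics/s4.png',a);cv2.imwrite('pics/w4c.png',b)
E
```

```text
15.22 [680.1 124.7 260. ] [ 0.     1.    -0.001  0.   ] [ 0.4 -0.9 -0.6] 50.1
[101.   8.] 791 top [509.2 291.1  15.9] [139.  18.] [205. 179.  86.]
[414. 155.] 22392 top [855.8 121.5  25.5] [147. 195.] [54. 53. 53.]
[263. 170.] 684 top [681.6 128.1  31.9] [30. 31.] [170.  78.  75.]
[ 52. 215.] 1047 top [431.8  74.4  49.2] [21. 21.] [142.  87.  99.]
[264. 299.] 398 top [681.7 -24.4  51.6] [35. 24.] [ 69. 110. 214.]
[202. 314.] 163 top [599.5 -63.4  31.6] [16. 14.] [ 69. 124.  79.]
```

View pics/s4.png

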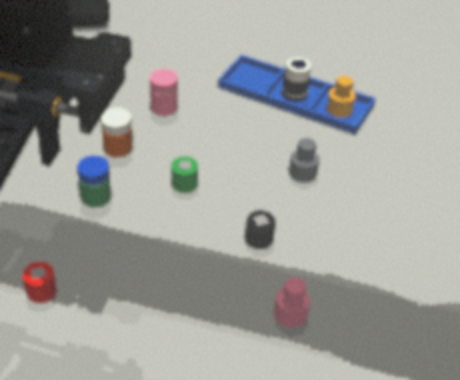

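View pics/w4c.png

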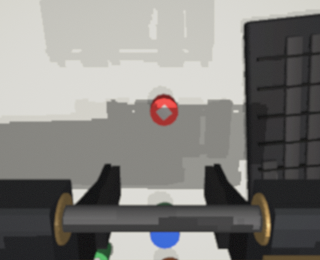

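Lens stands in the middle compartment (side crop 297,78). The red mount is at wrist (263,170), the only red part.

Emit:
jog_arm(
  rows=[
    [50,1,-2,50,0],
    [50,1,-2,100,0],
    [50,1,-2,135,0],
    [50,1,-2,160,0],
    [50,1,-2,172,0],
    [50,1,-2,176,0],
    [50,1,-2,176,0],
    [25,1,-2,176,0],
    [25,1,-2,176,0],
    [25,1,-2,176,0],
    [25,1,-2,176,0],
  ],
  grip_force=20,
)

```text
time_s: 16.7
tool_pos: [681.5, 129.3, 83.9]
tool_rot: [-0.0, 1.0, 0.001, 0.0]
force: [-0.4, -0.5, 3.8]
finger_gap: 31.5
```

Emit:
jog_arm(
  rows=[
    [25,0,0,-20,0],
    [25,0,0,-60,0],
    [25,0,0,-110,0],
    [25,-5,20,-150,0],
    [25,-18,70,-160,0],
    [25,-31,120,-160,0],
    [25,-45,172,-160,0],
    [25,-58,224,-160,0],
    [25,-72,276,-160,0],
    [25,-85,328,-160,0],
    [25,-98,378,-160,0],
    [25,-109,420,-160,0],
  ],
)

```text
time_s: 18.2
tool_pos: [571.6, -293.2, 244.8]
tool_rot: [0.0, 1.0, -0.0, 0.001]
force: [1.2, 0.1, -1.1]
finger_gap: 31.4
```

Emit:
jog_arm(
  rows=[
    [25,0,0,0,0],
    [25,0,0,30,0],
    [25,0,0,75,0],
    [25,0,0,110,0],
    [25,0,0,135,0],
    [25,0,0,149,0],
    [25,0,0,154,0],
    [25,0,0,154,0],
    [25,0,0,154,0],
  ],
)

```text
time_s: 19.32
tool_pos: [573.2, -291.1, 90.4]
tool_rot: [0.0, 1.0, 0.0, 0.001]
force: [0.1, -0.2, 0.0]
finger_gap: 31.7
```

Emit:
jog_arm(
  rows=[
    [25,0,0,1,0],
    [25,0,0,2,0],
    [25,0,0,2,0],
  ],
)

```text
time_s: 19.7
tool_pos: [572.8, -290.9, 87.8]
tool_rot: [-0.0, 1.0, 0.0, 0.0]
force: [-0.9, 1.7, 4.7]
finger_gap: 31.5
```

Emit:
jog_arm(
  rows=[
    [38,0,0,0,0],
    [42,0,0,0,0],
    [45,0,0,0,0],
    [45,0,0,-20,0],
    [45,0,0,-60,0],
    [45,0,0,-110,0],
    [45,2,-25,-150,0],
    [50,7,-80,-175,0],
    [50,12,-135,-175,0],
    [50,17,-185,-175,0],
    [50,20,-219,-175,0],
    [50,20,-219,-175,0],
  ],
)

```text
time_s: 21.2
tool_pos: [592.9, -68.3, 263.4]
tool_rot: [-0.001, 1.0, 0.003, 0.0]
force: [-0.2, 0.0, 0.2]
finger_gap: 50.1
```

Emit:
jog_arm(
  rows=[
    [50,0,0,0,0],
    [50,0,0,0,0],
  ],
)

```text
time_s: 21.45
tool_pos: [592.2, -73.5, 262.9]
tool_rot: [0.0, 1.0, -0.001, 0.0]
force: [0.6, -0.6, -0.7]
finger_gap: 49.8
```

```bash
python3 look.py 5
```

```text
21.45 [592.2 -73.5 262.9] [ 0.     1.    -0.001  0.   ] [ 0.6 -0.6 -0.7] 49.8
[475. 129.] 17926 top [841.6 -44.4  25.4] [ 99. 287.] [38. 38. 38.]
[101.  29.] 1378 top [432.3  73.8  49.5] [21. 21.] [170. 109. 124.]
[166. 121.] 830 top [488.  -15.9  31.9] [31. 30.] [75. 74. 73.]
[347. 124.] 1245 top [681.9 -18.8  51.7] [35. 35.] [ 62.  97. 170.]
[262. 172.] 674 top [592.7 -72.2  31.9] [30. 31.] [ 70. 110.  76.]
[347. 202.] 1169 top [ 689.5 -106.    51.5] [35. 35.] [148. 134. 122.]
[157. 223.] 807 top [ 465.4 -134.5   49.2] [20. 19.] [77. 77. 79.]
[242. 305.] 371 top [ 565.2 -265.2   15.4] [89. 36.] [ 45.  77. 136.]
[204. 314.] 204 top [ 511.8 -265.    35. ] [17.  6.] [37. 36. 36.]
```

View pics/w5.png

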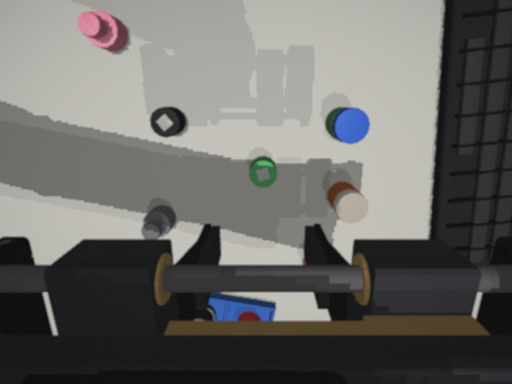

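Green mount at (262,172), with its steel square; the green jar with the blue cap is at (347,124), and amber with its white cap at (347,202). Grasping the green mount.

Emit:
jog_arm(
  rows=[
    [50,0,0,50,0],
    [50,0,0,100,0],
    [50,0,0,135,0],
    [50,0,0,160,0],
    [50,0,0,175,0],
    [50,0,0,179,0],
    [50,0,0,179,0],
    [25,0,0,179,0],
    [25,0,0,179,0],
    [25,0,0,179,0],
    [25,0,0,179,0],
  ],
)

```text
time_s: 22.88
tool_pos: [592.7, -71.8, 83.9]
tool_rot: [-0.0, 1.0, 0.001, 0.0]
force: [-1.2, 0.2, 5.1]
finger_gap: 31.5
```

Emit:
jog_arm(
  rows=[
    [25,0,0,-20,0],
    [25,0,0,-60,0],
    [25,0,0,-110,0],
    [25,-2,-20,-150,0],
    [25,-7,-65,-175,0],
    [25,-13,-115,-175,0],
    [25,-18,-165,-175,0],
    [25,-24,-215,-175,0],
    [25,-30,-265,-175,0],
    [25,-36,-315,-175,0],
    [25,-41,-360,-175,0],
    [25,-45,-394,-175,0],
  ],
)

```text
time_s: 24.38
tool_pos: [546.4, 324.2, 259.4]
tool_rot: [-0.0, 1.0, 0.001, 0.0]
force: [0.4, -0.7, -0.4]
finger_gap: 31.6
```

Emit:
jog_arm(
  rows=[
    [25,0,0,0,0],
    [25,0,0,0,0],
  ],
)

```text
time_s: 24.62
tool_pos: [547.4, 321.0, 259.1]
tool_rot: [0.0, 1.0, 0.0, 0.0]
force: [0.2, -0.1, -0.2]
finger_gap: 31.8
```

```bash
python3 look.py 6; python3 tray.py w6.npz y; python3 - <<'E'
from h import *
from cell import optics
p,d=optics.read_camera("side"); a=cv2.resize(p[90:280,170:400,::-1],None,fx=2,fy=2)
cv2.imwrite('pics/s6.png',a)
E
```

```text
24.62 [547.4 321.  259.1] [0. 1. 0. 0.] [ 0.2 -0.1 -0.2] 31.8
[203. 163.] 2199 top [483.4 328.9  15.7] [201.  90.] [175. 156.  77.]
[465. 253.] 1143 top [801.8 216.6  20.1] [65. 28.] [31. 31. 32.]
[459. 311.] 1462 top [807.5 131.1  25.2] [45. 69.] [34. 33. 34.]
w6.npz [483.9 329.   66.9 193.3  -7.4] [[420.4, 337.2], [483.9, 329.0], [547.3, 320.8]]
w6.npz [483.9 329.   66.9 193.3  -7.4] [[420.4, 337.2], [483.9, 329.0], [547.3, 320.8]]
```

View pics/w6.png

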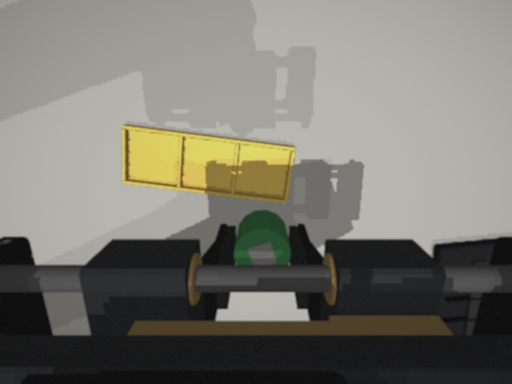

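View pics/s6.png

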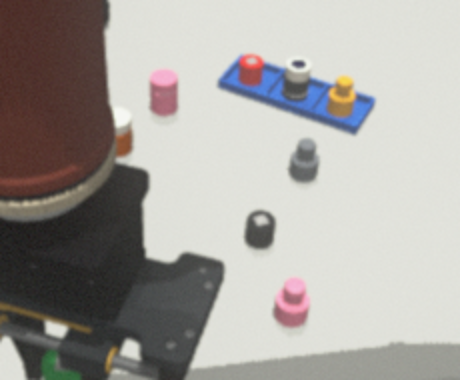

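The side view shows red, lens and brass all standing in the blue tray. Green is held upright over the yellow tray's far compartment, and the tray fit (547.3, 320.8) agrees. Lowering it.

Emit:
jog_arm(
  rows=[
    [25,0,0,40,0],
    [25,0,0,90,0],
    [25,0,0,130,0],
    [25,0,0,155,0],
    [25,0,0,165,0],
    [25,0,0,169,0],
    [25,0,0,170,0],
    [25,0,0,170.5,0],
    [25,0,0,170.5,0],
  ],
)

```text
time_s: 25.85
tool_pos: [547.3, 322.3, 88.5]
tool_rot: [-0.0, 1.0, 0.001, 0.0]
force: [-0.6, 0.2, -0.5]
finger_gap: 31.4
```

Emit:
jog_arm(
  rows=[
    [25,0,0,0.7,0],
    [25,0,0,0.7,0],
  ],
)

```text
time_s: 26.1
tool_pos: [547.3, 322.3, 87.9]
tool_rot: [-0.0, 1.0, 0.001, 0.0]
force: [-1.2, -0.9, 4.4]
finger_gap: 31.2
```

Emit:
jog_arm(
  rows=[
    [38,0,0,0,0],
    [42,0,0,0,0],
    [45,0,0,0,0],
    [45,0,0,-20,0],
    [45,0,0,-60,0],
    [45,0,0,-110,0],
    [50,7,20,-150,0],
    [52,22,65,-175,0],
    [54,38,115,-175,0],
    [54,55,165,-175,0],
    [54,72,215,-175,0],
    [54,88,265,-175,0],
  ],
)

```text
time_s: 27.6
tool_pos: [635.8, 55.4, 263.9]
tool_rot: [-0.0, 1.0, 0.0, 0.001]
force: [1.8, 0.2, 0.3]
finger_gap: 53.9
```

Emit:
jog_arm(
  rows=[
    [54,16,50,0,0],
    [54,32,98,0,0],
    [54,46,140,0,0],
    [54,54,161,0,0],
    [54,54,161,0,0],
    [54,54,161,0,0],
    [54,54,161,0,0],
  ],
)

```text
time_s: 28.48
tool_pos: [689.5, -102.1, 262.5]
tool_rot: [-0.0, 1.0, 0.001, 0.0]
force: [-0.1, 0.7, 0.3]
finger_gap: 54.0
```

```bash
python3 look.py 7; python3 - <<'E'
from h import *
from cell import optics
p,d=optics.read_camera("side"); a=cv2.resize(p[90:,150:400,::-1],None,fx=2,fy=2)
cv2.imwrite('pics/s7.png',a)
E
```

```text
28.48 [ 689.5 -102.1  262.5] [-0.     1.     0.001  0.   ] [-0.1  0.7  0.3] 54.0
[12.  8.] 433 top [440.3  63.8  27.5] [17. 13.] [139.  87. 100.]
[426. 115.] 32910 top [871.8 -55.8  25.6] [153. 256.] [52. 51. 51.]
[73. 93.] 1063 top [487.6 -16.1  32.1] [32. 32.] [72. 71. 70.]
[255.  96.] 1087 top [682.2 -18.2  51.9] [35. 35.] [ 96. 137. 225.]
[262. 179.] 1032 top [ 689.9 -106.1   51.7] [35. 35.] [175. 162. 150.]
[ 71. 200.] 1011 top [ 465.8 -135.3   49.3] [21. 21.] [105. 105. 107.]
[240. 249.] 821 top [ 663.2 -192.5   51.4] [35. 21.] [189. 128. 146.]
```

View pics/w7.png

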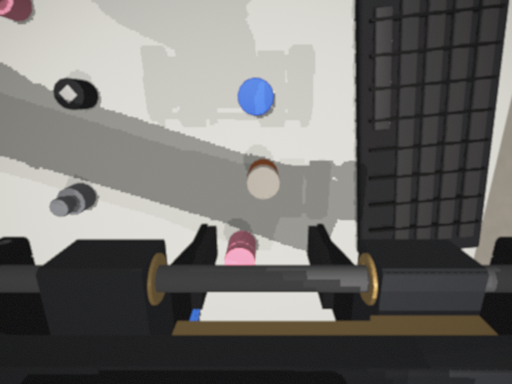

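View pics/s7.png

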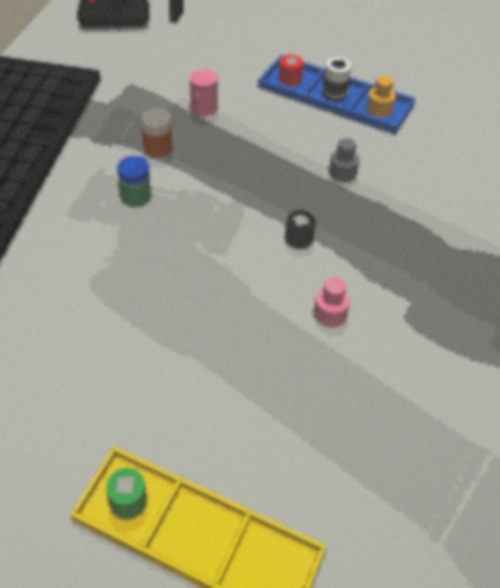

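Green stands in the yellow tray (side crop 126,493). The amber jar, with brown body and white cap, is at wrist (262,179); the pink one is at (240,249). Grasping amber.

Emit:
jog_arm(
  rows=[
    [54,0,1.5,50,0],
    [54,0,1.5,100,0],
    [54,0,1.5,135,0],
    [54,0,1.5,160,0],
    [54,0,1.5,174,0],
    [54,0,1.5,178,0],
    [54,0,1.5,178,0],
    [28,0,1.5,178,0],
    [28,0,1.5,178,0],
    [28,0,1.5,178,0],
    [28,0,1.5,178,0],
  ],
)

```text
time_s: 29.95
tool_pos: [689.8, -105.3, 84.7]
tool_rot: [-0.0, 1.0, 0.0, 0.0]
force: [0.7, -0.3, 4.5]
finger_gap: 35.3
```

Emit:
jog_arm(
  rows=[
    [28,0,0,-20,0],
    [28,0,0,-60,0],
    [28,0,0,-110,0],
    [28,-8,-17,-150,0],
    [28,-25,-53,-175,0],
    [28,-45,-95,-175,0],
    [28,-66,-140,-175,0],
    [28,-87,-184,-175,0],
    [28,-108,-228,-175,0],
    [28,-129,-272,-175,0],
    [28,-150,-317,-175,0],
    [28,-170,-360,-175,0],
  ],
)

```text
time_s: 31.45
tool_pos: [518.3, 255.7, 260.4]
tool_rot: [-0.0, 1.0, 0.0, 0.0]
force: [0.8, 0.2, -1.2]
finger_gap: 35.6
```

Emit:
jog_arm(
  rows=[
    [28,-18,-38,0,0],
    [28,-30,-64,0,0],
    [28,-36,-75,0,0],
    [28,-36,-75,0,0],
    [28,-36,-75,40,0],
    [28,-36,-75,90,0],
    [28,-36,-75,130,0],
    [28,-36,-75,155,0],
    [28,-36,-75,165,0],
    [28,-36,-75,168,0],
    [28,-36,-75,168,0],
    [28,-36,-75,168,0],
  ],
)

```text
time_s: 32.95
tool_pos: [483.6, 329.9, 92.2]
tool_rot: [-0.001, 1.0, 0.0, 0.001]
force: [-0.2, -0.1, -1.2]
finger_gap: 35.2
```

Emit:
jog_arm(
  rows=[
    [28,0,0,1,0],
    [28,0,0,2,0],
    [28,0,0,3,0],
    [28,0,0,3.3,0],
    [28,0,0,3.3,0],
  ],
)

```text
time_s: 33.58
tool_pos: [483.1, 329.7, 88.6]
tool_rot: [-0.0, 1.0, 0.0, -0.0]
force: [-3.3, -1.0, 9.5]
finger_gap: 35.5
```

Emit:
jog_arm(
  rows=[
    [40,0,0,0,0],
    [44,0,0,0,0],
    [46,0,0,0,0],
    [46,0,0,0,0],
    [46,0,0,-20,0],
    [46,0,0,-60,0],
    [46,0,0,-110,0],
    [46,0,20,-160,0],
    [46,0,60,-195,0],
    [46,0,95,-195,0],
    [46,0,110,-195,0],
    [46,0,110,-195,0],
  ],
)

```text
time_s: 35.08
tool_pos: [483.1, 219.2, 283.3]
tool_rot: [-0.0, 1.0, -0.0, -0.0]
force: [0.8, 0.9, 0.0]
finger_gap: 46.1
```

Emit:
jog_arm(
  rows=[
    [46,0,0,0,0],
    [46,0,0,0,0],
    [46,0,0,0,0],
  ],
)

```text
time_s: 35.45
tool_pos: [483.0, 220.3, 282.5]
tool_rot: [0.0, 1.0, 0.001, -0.0]
force: [0.3, 0.1, 0.8]
finger_gap: 46.2
```

```bash
python3 look.py 8; python3 - <<'E'
from h import *
from cell import optics
ims=[]
for n in ["scene","side"]:
    c=optics.get_calibration(n);p,d=optics.read_camera(n);k=[c["fx"],c["fy"],c["cx"],c["cy"]];W=world(p,d,c["view"],k)
    m=((d>0)&(W[...,2]>19)&(W[...,2]<60)&(W[...,0]>380)&(W[...,0]<720)&(abs(W[...,1])<400)).astype(np.uint8)
    nl,lab,st,cc=cv2.connectedComponentsWithStats(m)
    for i in range(1,nl):
        if st[i,4]<40: continue
        q=W[lab==i]; zt=np.percentile(q[:,2],95); t=q[q[:,2]>zt-4]
        x,y=(t[:,0].min()+t[:,0].max())/2,(t[:,1].min()+t[:,1].max())/2
        o=""
        for nm,cx,cy,a in (("blue",508.7,-277.5,-11.2),("yellow",484.3,329.5,-7.2)):
            a=np.radians(a);dx,dy=x-cx,y-cy; l=[dx*np.cos(a)+dy*np.sin(a),-dx*np.sin(a)+dy*np.cos(a)]
            if abs(l[0])<110 and abs(l[1])<45:o=nm+str(np.round(l,1))
        print(n,np.round(cc[i]),np.round([x,y,zt],1),np.round(np.ptp(t[:,:2],axis=0)),p[lab==i].mean(0).round(),o)
    cv2.imwrite(f'pics/{n}8.png',p[:,:,::-1])
a=cv2.imread('pics/side8.png');cv2.imwrite('pics/s8.png',cv2.resize(a[90:,150:400],None,fx=2,fy=2))
E
```

```text
35.45 [483.  220.3 282.5] [ 0.     1.     0.001 -0.   ] [0.3 0.1 0.8] 46.2
[261.  70.] 2324 top [482.9 328.8  15.8] [201.  91.] [186. 165.  84.]
[262.  70.] 1080 top [482.1 328.5  55.7] [35. 36.] [210. 210. 203.]
[320.  80.] 793 top [546.5 321.4  36. ] [31. 30.] [100. 149. 101.]
[497. 209.] 2127 top [789.2 156.9  19.9] [ 42. 137.] [28. 28. 29.]
[476. 305.] 150 top [789.7  16.   17.7] [ 7. 56.] [21. 21. 21.]
scene [208. 129.] [ 446.8 -263.7   52.4] [20. 21.] [110.  82.  33.] blue[-63.4   1.5]
scene [192. 137.] [ 510.2 -274.7   54.4] [29. 32.] [68. 69. 69.] blue[0.9 3.1]
scene [175. 148.] [ 573.7 -289.4   35.7] [31. 28.] [112.  37.  40.] blue[66.1  1. ]
scene [235. 150.] [ 467.6 -134.9   48.4] [18. 18.] [62. 64. 65.] 
scene [263. 172.] [489.6 -13.5  31.7] [30. 30.] [44. 45. 44.] 
scene [298. 174.] [433.   76.9  48.7] [21. 18.] [97. 55. 65.] 
scene [175. 177.] [ 664.  -197.3   51.7] [33. 36.] [119.  75.  87.] 
scene [219. 213.] [683.5 -16.2  51.7] [36. 33.] [29. 56. 97.] 
scene [371. 228.] [482.6 331.3  55.8] [36. 33.] [114. 102.  87.] yellow[-2.   1.6]
scene [356. 246.] [547.1 322.8  36.1] [31. 30.] [50. 94. 53.] yellow[63.1  1.2]
side [341. 136.] [ 446.1 -262.8   53.5] [20. 20.] [185. 145.  74.] blue[-64.2   2.3]
side [248. 139.] [ 670.2 -185.3   38.7] [13.  9.] [149.  97. 107.] 
side [220. 178.] [669.9 -11.1  51.2] [11. 21.] [ 68.  91. 139.] 
side [316. 239.] [432.3  75.7  49.5] [20. 21.] [171. 109. 121.] 
side [212. 335.] [547.5 321.1  36.3] [32. 32.] [116. 175. 108.] yellow[63.7 -0.4]
side [248. 349.] [482.7 328.8  55.9] [35. 36.] [209. 195. 175.] yellow[-1.6 -0.9]
```

View pics/s8.png

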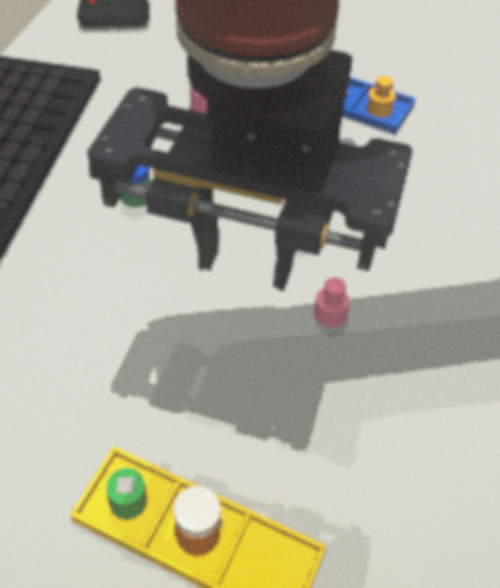

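View pics/w8.png

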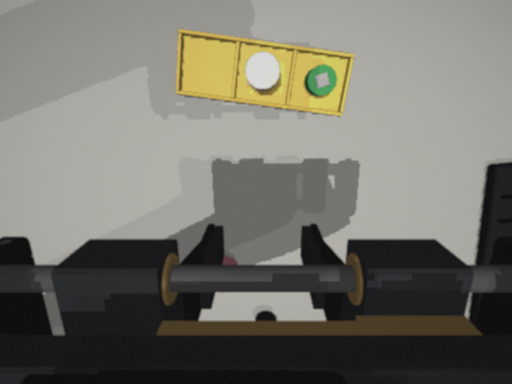

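Wrist view: amber (262,70) and green (321,80) stand in their own yellow compartments. The scene camera puts lens, red and brass at compartment centres to within about 3 mm, and the parts to be left are unmoved within the measurement scatter. Robot is clear, so I'm handing in.

```bash
python3 -c "
from cell import job_done
print(job_done())"
```

```text
the job is handed in; nothing more can be done
None
```

Both kits are made up and the job is handed in; the robot clock stood at about 35.5 s of the 125 s allowed. The hand-in reports no verdict, so the result below rests on my own last checks.

- **Blue tray:** the brass weight, lens and red mount each stand in their own compartment, within about 3 mm of its centre. The tops are at the heights expected for parts standing flat on the 4 mm floor, to within 3 mm of camera reading.
- **Yellow tray:** the amber jar and green mount each stand in their own compartment, within about 2 mm of its centre.
- **Setting down:** I lowered each part until the wrist force changed. Four read a clear upward push of 4–10 N. The brass only showed its load easing, so it may have settled by a millimetre or less on release.
- **Left alone:** the black mount, green jar and steel weight read within about 2 mm of their starts, which is camera scatter. Both pink look-alikes were not touched.

Two checks were limited. In the last side view the arm hid part of the scene, so the final positions of the lens, the red mount and the parts left in place come from the scene camera alone. The cameras also disagreed by 1–3 mm on tray and part positions, well inside the allowances.

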